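Set out a drive kit between two parts bins

ROBOT

A 6-joint arm with a two-finger parallel gripper is mounted at the origin on the work surface. World frame = base frame: x ahead of the robot, y to its left, z up, the work surface at z = 0. Lengths are in m, angles in rad, forces in N, time in s.
With the tool pointing down it reaches from about 0.25 to 0.8 m from the base axis. Payload 3.9 kg.
Tool frame: the origin (TCP) lies at the very end of the fingers, on their centre line; the grasp point (between the pads) lies 19 mm behind it; z points along the fingers, y is the line along which they close (so a half turn about z gives the same grasp; the last joint's range is limited). The gripper opens to 85 mm and grips with 20 to 120 N. Pads are 22 mm wide; open, the fingers measure 114 mm over their backs; the gripper's body (76 mm by 85 mm) begins 54 mm behind the grasp point. The pads swing forward as they close: fully open they stand 13 mm farther back than shut.
Start: joints at [0, 0.26, -0.138, 1.173, 0, 1.571], TCP at [0.525, -0, 0.231] pointing down, gripper open.
Joint ranges: [-2.78, 2.78], [-0.83, 1.72], [-1.28, 1.37], [-1.9, 2.12], [-1.57, 1.48], [-3.14, 3.14]. Speed limits (rad/s): [2.57, 2.57, 3.14, 3.14, 3.14, 3.14].

INTERFACE

Orientations are given as [roll, pitch, yaw] about the fixed x, y, z axes, in that order (R = Rz(yaw) Ry(pitch) Rx(roll)).
In Python, from station import arm gives the robot as it stands. The module is installed in compiled form; this text tells all that it offers.
- The arm moves only by the tool servo_tool, never from a script. Its argument "commands" is a list that holds one entry, the list of rows, each a list of 7 numbers: the shift along the tool's x, y, z scaled (see below), then the turn, a rotation vector about the tool's x, y, z scaled (see below), then the opening, from -1 (shut) to 1 (fully open). In form: [[[tx, ty, tz, rx, ry, rz, grip], ...]]. A call has 1 to 10 rows; each row is the pose to reach, as a shift and turn from the pose commanded when the call began, along the tool's axes at that moment, turning the shorter way round; what a row does not reach only later rows make up. The controller multiplies each number of a shift by 0.08 m and each number of a turn by 2 pi rad. A row lasts 1/8 s, in which the tool goes at most 62.5 mm and 10.7 degrees, less where a joint would pass 70% of its speed; a pose out of reach is approached as far as the arm can. A call with a number of a shift or a turn outside -1 to 1 is refused whole. A call with a gripper value outside its range is refused whole. The fingers move at their own pace and stop on an object; "squeeze" is the grip in N (left out, the last holds). Time passes only in rows, so rows that repeat a pose let the fingers close. It gives the time, the measured TCP pose, the force, the opening and the grip force at its end, in the units of the state.
- arm.state(): the state, without advancing time (a new reading comes with each control period).
- arm.snapshot(name): name is "scene" or "side" or "wrist"; returns the picture (480x640x3 uint8, blue, green, red); there is no depth.
- arm.camera_info(name): a dict with "mtx" (3x3 intrinsics, pixels), "extrinsics" (4x4, takes a point from world to camera coordinates); the wrist camera has in their place "T_tool_cam" (4x4, takes a point from camera to tool coordinates, whose origin is the TCP and whose axes are the flange's). Camera axes: x right, y down, z forward; pixel columns grow to the right and rows downward; lengths in m; the calibration is good to about 2 mm. A picture is of the moment at which its call begins: read the wrist's pose just before it. camera_info takes no time and is no camera call.
- arm.finish_job(): hands the job in; it is judged then, once.
The state is a dict: "t": time; "joint_positions": joint angles; "joint_velocities": joint speeds; "tau": joint torques, N m; "tcp_pos": TCP position; "tool_rot": TCP orientation; "contact_force": force on the tool from outside, world axes, zero at the start; "wrist_torque": the same for the moment, N m; "gripper_width": finger opening in m; "grasp_force": force on a finger pad.
Only numpy, scipy, OpenCV 4.12 (cv2) and the standard library are available. Lean on these libraries where they do the work, as an engineer would, in place of code of your own. Each camera call takes 0.05 s, during which the arm holds its last target. There are 200 camera calls.

TASK

Set out the drive kit for the fitter in a row on the white line of the black mat: the steel flange midway between the blue and the yellow bin, the green coupling midway between the flange and the blue bin, and the white roller midway between the flange and the yellow bin. Then stand the brass bush centrally on top of the flange and the red knob, stem up, centrally on top of the coupling, so that everything stands upright. Leave the wrench and the carton where they lie.

Things in the scene. Friction and masses are not known exactly. Their poses are not given: they have to be found in the camera images.
- flange_mid (a point): Bare grey steel flange, loose, 0.5 kg: a round foot 60 mm in diameter and 12 mm thick with six small black bolt holes, and on it a round hub 44 mm in diameter with a flat top with a dark centre; 36 mm high in all. Point: on its axis, half-way up (18 mm above its underside), on the hub. Its z axis points up when it stands upright, as it does at the start.
- bush_mid (a point): Brass bush, loose, 0.13 kg: a yellow-metal tube 36 mm in outer diameter, 22 mm bore, 30 mm high, standing on end. Point: on its axis, half-way up (15 mm). Its z axis points up when it stands upright, as it does at the start.
- coupling_mid (a point): Green coupling, loose, 0.3 kg: a solid cylinder 44 mm in diameter, 45 mm high, flat top, a dark band around its middle. Point: on its axis, half-way up (22.5 mm). Its z axis points up when it stands upright, as it does at the start.
- knob_mid (a point): Red plastic knob, loose, 0.04 kg: a round collar 40 mm in diameter and 10 mm thick below, a stem 30 mm in diameter above; 34 mm high in all. Point: on its axis, half-way up (17 mm), on the stem. Its z axis points up when it stands upright, as it does at the start.
- roller_mid (a point): White plastic roller, loose, 0.1 kg: a solid cylinder 48 mm in diameter, 40 mm high, standing on end, two grey lines around it, plain white top. Point: on its axis, half-way up (20 mm). Its z axis points up when it stands upright, as it does at the start.
- mat: Black rubber mat fixed to the bench, 120 mm (its x) by 720 mm (its y), 3 mm thick, with a white line 8 mm wide along its long middle (its y axis). Origin: centre of its underside, on the bench top; the two bins stand with their centres on the line, 300 mm to either side of it.
- blue_bin: Blue plastic parts bin with screws in it, fixed, 100 x 100 mm, 55 mm high, on one end of the mat (either end). Origin: centre of its underside, 3 mm above the bench top.
- yellow_bin: Yellow plastic parts bin with screws in it, fixed, 100 x 100 mm, 55 mm high, on the other end of the mat. Origin: centre of its underside, 3 mm above the bench top.
- wrench: Steel wrench, 170 mm long, lying loose off the mat's end on the robot's right, a bystander. Origin: about its middle, on its underside; x along its length.
- carton: Brown cardboard carton with a paper strip, 100 x 120 mm, 70 mm high, standing loose off the mat's end on the robot's left, a bystander. Origin: centre of its underside.
Not all that is in view belongs to the job. Of the things like the part that bears coupling_mid, leave any that is pink; of the rest the smaller one is meant.

How it is judged:
At the end, for the whole second after the job is handed in: Flange, coupling, roller on the mat within 15 mm of its line; flange within 15 mm of the middle; coupling and roller 132-168 mm from their bins' centres, 130-170 mm from the flange; bush on flange, knob on coupling, centred within 10 mm, seated within 4 mm; all upright within 0.1 rad, at rest (x of flange_mid in the frame of mat between -0.015 and 0.015 m and x of coupling_mid in the frame of mat between -0.015 and 0.015 m and x of roller_mid in the frame of mat between -0.015 and 0.015 m and y of flange_mid in the frame of mat between -0.015 and 0.015 m and horizontal distance between coupling_mid and blue_bin between 0.132 and 0.168 m and horizontal distance between coupling_mid and flange_mid between 0.13 and 0.17 m and horizontal distance between roller_mid and yellow_bin between 0.132 and 0.168 m and horizontal distance between roller_mid and flange_mid between 0.13 and 0.17 m and height (world z) of flange_mid between 0.017 and 0.025 m and height (world z) of coupling_mid between 0.0215 and 0.0295 m and height (world z) of roller_mid between 0.019 and 0.027 m and horizontal distance between bush_mid and flange_mid below 0.01 m and z of bush_mid in the frame of flange_mid between 0.029 and 0.037 m and horizontal distance between knob_mid and coupling_mid below 0.01 m and z of knob_mid in the frame of coupling_mid between 0.0355 and 0.0435 m and angle between each of flange_mid, bush_mid, coupling_mid, knob_mid, roller_mid's own z axis and vertical below 0.1 rad and linear speed of each of flange, bush, coupling, knob, roller below 0.02 m/s); the robot touches nothing.
It fails at once if the wrench is moved by more than 30 mm (distance of wrench from where it was at the start of the episode above 0.03 m).
It fails at once if the carton is moved by more than 30 mm (distance of carton from where it was at the start of the episode above 0.03 m).
It also fails if it takes over 115 s, if anything falls off the work surface, if the arm or the gripper's body presses on something with over 40 N, if the wrist force passes 120 N, or if a joint passes its speed limit or range.

## Working session

There is one attempt and no reset: what is moved stays moved. The work goes in short steps, Python scripts to look and compute and a tool call to move; the robot and the scene stay as the last step left them, time stands still between calls to the robot, and variables do not carry over. Pictures are saved under pics/ and viewed, at most 14 in all, crops included, and the job is handed in when it is done.

Besides the shell and the picture viewer there is one more tool, called as name(argument=value, ...) on one line, values as JSON. servo_tool: Moves the arm, as the interface text tells. Its arguments: {"type":"object","properties":{"commands":{"type":"array","items":{"type":"array","items":{"type":"array","items":{"type":"number"}}}},"squeeze":{"type":"number"}},"required":["commands"]}

```bash
mkdir -p pics
cat > h.py <<'E'
import numpy as np, cv2
from station import arm
E
python3 - <<'E'
from h import *
print(arm.state())
for n in ("scene","side","wrist"):
    im=arm.snapshot(n); cv2.imwrite(f"pics/{n}0.png",im)
    i=arm.camera_info(n); print(n,{k:np.round(v,4).tolist() if not isinstance(v,str) else v for k,v in i.items()})
E
```

```text
{'t': 0.0, 'joint_positions': array([-8.14395665e-06,  2.60671864e-01, -1.39384451e-01,  1.17267438e+00,
       -4.34340579e-05,  1.57080967e+00]), 'joint_velocities': array([ 8.43377635e-04,  9.27708124e-04, -1.26344185e-03,  6.25548334e-04,
        6.12811818e-04, -1.70832631e-05]), 'tau': array([-3.22425103e-04, -4.05677426e+01,  2.53926122e+01,  1.89446745e-02,
       -4.02533055e-05,  2.61086342e-05]), 'tcp_pos': array([ 5.24322613e-01, -1.81863328e-05,  2.30465438e-01]), 'tool_rot': array([-3.13965828e+00,  4.34597949e-05,  1.57077492e+00]), 'contact_force': array([-0.03734781,  0.4107349 , -0.3617868 ]), 'wrist_torque': array([-0.02277099,  0.00841995, -0.04741136]), 'grasp_force': 0.0, 'gripper_width': 0.08511894348653772}
scene {'mtx': [[454.3261, 0.0, 318.5751], [0.0, 454.3261, 242.3747], [0.0, 0.0, 1.0]], 'extrinsics': [[0.096, 0.9954, 0.0046, -0.0571], [0.639, -0.0581, -0.767, -0.3174], [-0.7632, 0.0766, -0.6416, 1.5007], [0.0, 0.0, 0.0, 1.0]]}
side {'mtx': [[609.6807, 0.0, 307.6725], [0.0, 609.6807, 238.1614], [0.0, 0.0, 1.0]], 'extrinsics': [[-0.9332, -0.3592, 0.0025, 0.5435], [-0.1921, 0.4933, -0.8484, 0.1657], [0.3036, -0.7922, -0.5294, 1.3377], [0.0, 0.0, 0.0, 1.0]]}
wrist {'mtx': [[336.203, 0.0, 325.9834], [0.0, 336.203, 238.0051], [0.0, 0.0, 1.0]], 'T_tool_cam': [[0.0005, -0.9528, -0.3035, 0.0787], [1.0, 0.0005, -0.0, 0.001], [0.0002, -0.3035, 0.9528, -0.1443], [0.0, 0.0, 0.0, 1.0]]}
```

View pics/scene0.png

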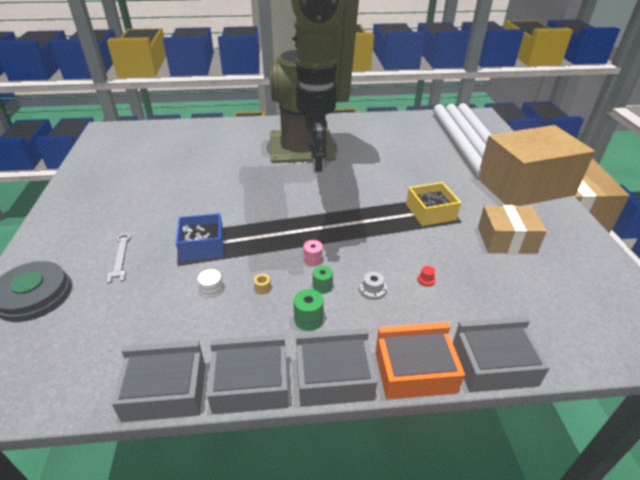

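View pics/side0.png

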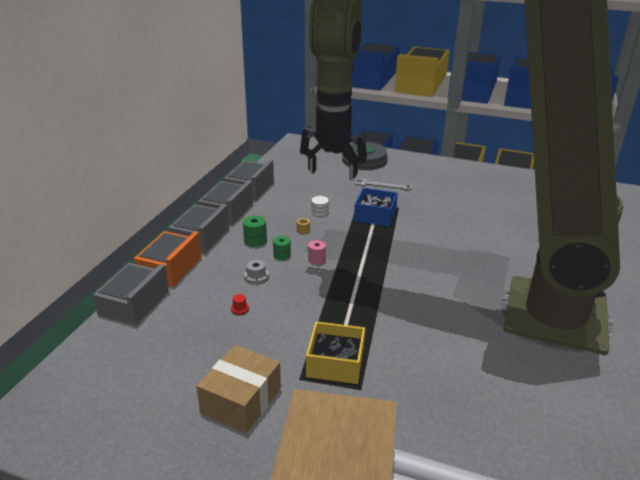

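The scene view shows three lookalikes for the coupling: pink (313,252), small green (322,279) and big green (308,309). I choose the small green one. The others are roller (209,282), bush (262,284), flange (373,285), knob (428,275), blue bin (200,237) and yellow bin (433,204). I'll take closer crops for pixels.

Run:
```python
import cv2
def crop(n,x,y,w,h,f):
    im=cv2.imread(f"pics/{n}0.png")[y:y+h,x:x+w]; im=cv2.resize(im,None,fx=f,fy=f,interpolation=cv2.INTER_CUBIC); cv2.imwrite(f"pics/{n}0c.png",im)
crop("scene",170,170,300,170,2.6666)
crop("side",200,180,210,200,3)
```

```text
(no output)
```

View pics/scene0c.png

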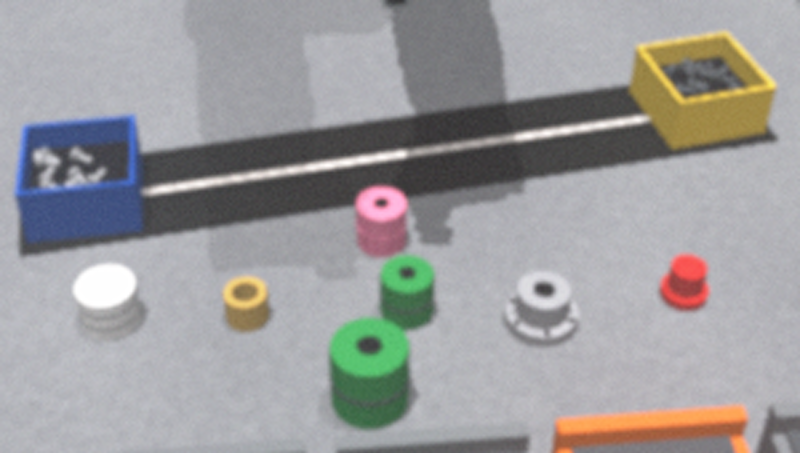

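View pics/side0c.png

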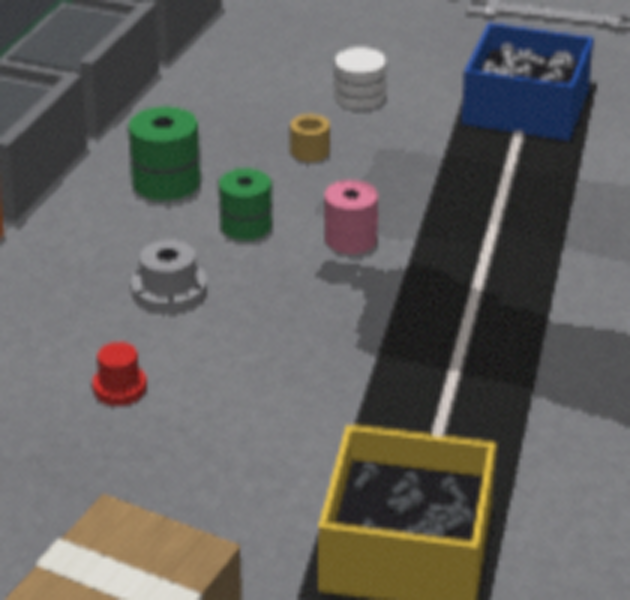

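View pics/wrist0.png

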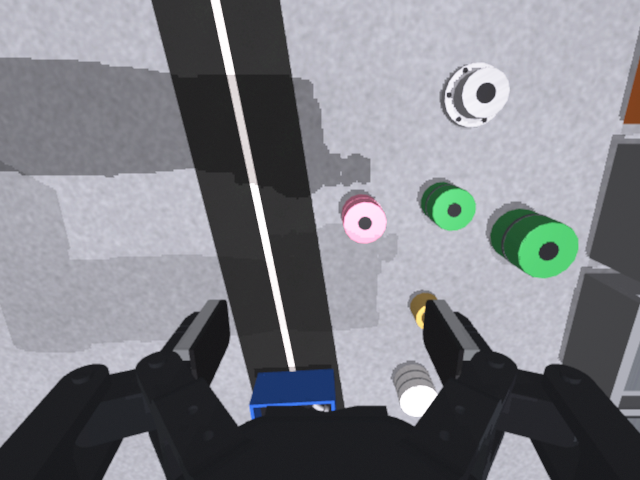

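```bash
cat >> h.py <<'E'
def P(n):
    i=arm.camera_info(n); return i["mtx"]@i["extrinsics"][:3]
def tri(a,b):
    X=cv2.triangulatePoints(P("scene"),P("side"),np.array(a,float).reshape(2,1),np.array(b,float).reshape(2,1))[:,0]; return X[:3]/X[3]
def plane(M,p,z):
    H=M[:,[0,1,3]].copy(); H[:,2]+=M[:,2]*z
    q=np.linalg.solve(H,[*p,1]); return q[:2]/q[2]
E
python3 - <<'E'
from h import *
d=dict(roller=((106,286),(360,61)),bush=((246,291),(310,124)),green=((407,271),(246,184)),flange=((544,288),(168,256)),knob=((689,265),(118,356)),pink=((382,203),(351,195)),big=((370,345),(164,126)))
S=lambda p:np.array(p)/2.6666+170
T=lambda p:np.array(p)/3+[200,180]
for k,(a,b) in d.items(): print(k,np.round(tri(S(a),T(b)),4))
for nm,a,b in (("blue",[(24,127),(137,117),(138,186),(18,189)],[(575,98),(465,87),(487,27),(592,40)]),("yel",[(637,47),(727,36),(773,85),(679,102)],0)):
    print(nm,[np.round(plane(P("scene"),S(p),.058),4).tolist() for p in a])
print("blue side",[np.round(plane(P("side"),T(p),.058),4).tolist() for p in [(577,99),(465,87),(487,27),(592,40)]])
print("yel side",[np.round(plane(P("side"),T(p),.058),4).tolist() for p in [(349,428),(495,443),(480,540),(322,527)]])
print("line",[plane(P("scene"),S(p),.003) for p in [(145,191),(400,155.5),(648,119)]],[plane(P("side"),T(p),.003) for p in [(518,133),(437,433)]])
E
```

```text
roller [ 0.6371 -0.238   0.0372]
bush [ 0.6437 -0.127   0.0284]
green [0.6483 0.0044 0.0423]
flange [0.6689 0.1129 0.0344]
knob [0.65   0.2385 0.0314]
pink [ 0.5615 -0.0091  0.0432]
big [ 0.74   -0.0331  0.0576]
blue [[0.443, -0.3253], [0.4367, -0.2242], [0.5373, -0.2167], [0.5321, -0.3182]]
yel [[0.3627, 0.2631], [0.3509, 0.3588], [0.4392, 0.3763], [0.4583, 0.2791]]
blue side [[0.4236, -0.2048], [0.5212, -0.1898], [0.5362, -0.3073], [0.4382, -0.3176]]
yel side [[0.4547, 0.2839], [0.3595, 0.2633], [0.3421, 0.3548], [0.4372, 0.3793]]
line [array([ 0.47735163, -0.22146308]), array([0.44581881, 0.01802552]), array([0.40953004, 0.26988612])] [array([ 0.47815353, -0.22061469]), array([0.41687345, 0.20437405])]
```

The crops confirm the small green coupling (scene 322,272) against pink and big green. Triangulated tops come within about 3 mm of the stated heights. I'll cross-check with the wrist picture: flange (486,93), green (454,210), roller (417,401), line from (217,0) to (291,368).

```bash
cat >> h.py <<'E'
from scipy.spatial.transform import Rotation as R
def PW(s):
    T=np.eye(4); T[:3,:3]=R.from_euler("xyz",s["tool_rot"]).as_matrix(); T[:3,3]=s["tcp_pos"]
    i=arm.camera_info("wrist"); return i["mtx"]@np.linalg.inv(T@i["T_tool_cam"])[:3]
def st(): s=arm.state(); print(round(s["t"],2),np.round(s["tcp_pos"],4),np.round(s["tool_rot"],3),"w",round(s["gripper_width"],4),"F",np.round(s["contact_force"],1),round(s["grasp_force"],1)); return s
E
python3 - <<'E'
from h import *
M=PW(st())
for n,p,z in (("flange",(486,93),.036),("green",(454,210),.045),("roller",(417,401),.04),("pink",(365,223),.045)): print(n,plane(M,p,z))
a,b=plane(M,(217,0),.003),plane(M,(291,368),.003); print(a,b,(a-b)/np.linalg.norm(a-b))
E
```

```text
0.15 [ 0.5245 -0.      0.2307] [-3.14   0.     1.571] w 0.0853 F [-0.   0.3 -0.6] 0.0
flange [0.67382779 0.11236151]
green [0.65350834 0.00320452]
roller [ 0.6377337  -0.23931139]
pink [ 0.56476133 -0.01036769]
[0.4216626 0.1969078] [ 0.47882723 -0.22054501] [-0.13567063  0.990754  ]
```

servo_tool(commands=[[[0.35,0.46,0.2,0,0,0,1],[0.7,0.92,0.5,0,0,0,1],[0.7,0.92,0.8,0,0,0,1],[0.7,0.92,0.8,0,0,0,1]]])

```text
t: 0.65
tcp_pos: [0.5966, 0.0561, 0.1646]
tool_rot: [-3.136, 0.001, 1.571]
contact_force: [0.4, 0.0, 0.1]
gripper_width: 0.0853
grasp_force: 0.0
```

servo_tool(commands=[[[0.35,0.46,0.3,0,0,0,1],[0.7,0.91,0.6,0,0,0,1],[0.7,0.91,0.8,0,0,0,1],[0.7,0.91,0.8,0,0,0,1],[0.7,0.91,0.8,0,0,0,1]]])

```text
t: 1.27
tcp_pos: [0.6709, 0.1111, 0.1048]
tool_rot: [3.141, 0.0, 1.57]
contact_force: [-1.1, -0.6, 0.1]
gripper_width: 0.0854
grasp_force: 0.0
```

Run:
```python
from h import *
s=st(); cv2.imwrite("pics/w1.png",arm.snapshot("wrist")); np.save("w1.npy",PW(s))
print(PW(s)@[.671,.1125,.036,1])
```

```text
1.27 [0.6709 0.1111 0.1048] [3.141 0.    1.57 ] w 0.0854 F [-1.1 -0.6  0.1] 0.0
[73.51705298 56.95323987  0.22651897]
```

View pics/w1.png

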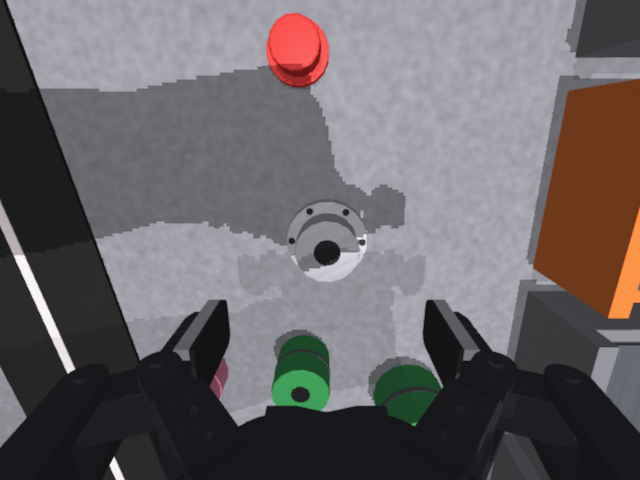

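The flange hub top is at (327,252), predicted (324.6,251.4), so the aim is good. The knob's top is at (295,43).

servo_tool(commands=[[[0,0,0.4,0,0,0,1],[0.02,0.01,0.7,0,0,0,1],[0.02,0.01,0.7,0,0,0,1]]])

```text
t: 1.7
tcp_pos: [0.6705, 0.1128, 0.0467]
tool_rot: [-3.139, 0.0, 1.57]
contact_force: [-1.8, -0.3, 0.3]
gripper_width: 0.0855
grasp_force: 0.0
```

servo_tool(commands=[[[0,0,0.3,0,0,0,1],[0,0,0.43,0,0,0,1],[0,0,0.43,0,0,0,1],[0,0,0.43,0,0,0,-1],[0,0,0.43,0,0,0,-1],[0,0,0.43,0,0,0,-1],[0,0,0.43,0,0,0,-1],[0,0,0.43,0,0,0,-1],[0,0,0.43,0,0,0,-1]]], squeeze=50)

```text
t: 2.82
tcp_pos: [0.6727, 0.1137, 0.0141]
tool_rot: [3.14, -0.0, 1.571]
contact_force: [-2.4, 0.0, 5.8]
gripper_width: 0.0426
grasp_force: 51.8
```

servo_tool(commands=[[[0,0,0,0,0,0,-1],[0,0,0,0,0,0,-1],[0,0,-0.5,0,0,0,-1],[0,0,-1,0,0,0,-1],[0,0,-1,0,0,0,-1]]])

```text
t: 3.45
tcp_pos: [0.6748, 0.1141, 0.0958]
tool_rot: [3.135, -0.001, 1.571]
contact_force: [0.9, -0.2, -5.2]
gripper_width: 0.0425
grasp_force: 53.0
```

servo_tool(commands=[[[-0.19,-0.48,0,0,0,0,-1],[-0.38,-0.96,0,0,0,0,-1]]])

```text
t: 3.7
tcp_pos: [0.5927, 0.0827, 0.0899]
tool_rot: [-3.137, 0.001, 1.571]
contact_force: [-0.6, 0.1, -4.6]
gripper_width: 0.0424
grasp_force: 53.1
```

servo_tool(commands=[[[-0.19,-0.48,0,0,0,0,-1],[-0.38,-0.96,0,0,0,0,-1]]])

```text
t: 3.95
tcp_pos: [0.5153, 0.0522, 0.0904]
tool_rot: [-3.137, 0.001, 1.571]
contact_force: [1.0, -0.9, -4.9]
gripper_width: 0.0424
grasp_force: 53.1
```

servo_tool(commands=[[[-0.18,-0.48,0,0,0,0,-1],[-0.36,-0.94,0,0,0,0,-1],[-0.36,-0.94,0,0,0,0,-1],[-0.36,-0.94,0,0,0,0,-1],[-0.36,-0.94,0,0,0,0,-1]]])

```text
t: 4.58
tcp_pos: [0.4444, 0.0242, 0.0925]
tool_rot: [3.141, -0.0, 1.571]
contact_force: [-0.6, -0.8, -4.8]
gripper_width: 0.0423
grasp_force: 53.1
```

Run:
```python
from h import *
print("knob",plane(np.load("w1.npy"),(295,43),.034),"fl",plane(np.load("w1.npy"),(327,252),.036))
s=st(); im=arm.snapshot("wrist"); cv2.imwrite("pics/w2.png",im); np.save("w2.npy",PW(s))
```

```text
knob [0.65446589 0.23734374] fl [0.67264994 0.1120891 ]
4.58 [0.4444 0.0242 0.0925] [ 3.141 -0.     1.571] w 0.0423 F [-0.6 -0.8 -4.8] 53.1
```

View pics/w2.png

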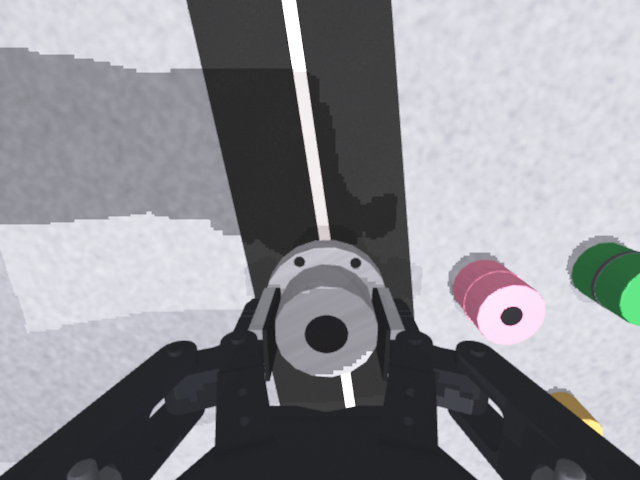

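The flange is held upright, hub top at (326,334), with the white line running under it from (290,0) to (349,400).

servo_tool(commands=[[[0,0,0.5,0,0,0,-1],[0,0,0.8,0,0,0,-1],[0,0,0.9,0,0,0,-1],[0,0,0.9,0,0,0,-1],[0,0,0.9,0,0,0,-1]]])

```text
t: 5.25
tcp_pos: [0.4447, 0.0241, 0.0218]
tool_rot: [3.14, -0.0, 1.571]
contact_force: [0.6, -1.0, -4.0]
gripper_width: 0.0423
grasp_force: 53.1
```

Run:
```python
from h import *
M=np.load("w2.npy")
print([plane(M,p,.003) for p in ((290,0),(323,235),(349,400))], plane(M,(326,334),.1144))
st()
```

```text
[array([0.42383698, 0.17725937]), array([0.44320091, 0.03078821]), array([ 0.46532245, -0.11808412])] [0.44535626 0.0216143 ]
5.25 [0.4447 0.0241 0.0218] [ 3.14  -0.     1.571] w 0.0423 F [ 0.6 -1.  -4. ] 53.1
```

servo_tool(commands=[[[0,0,0.02,0,0,0,-1],[0,0,0.04,0,0,0,-1],[0,0,0.05,0,0,0,-1],[0,0,0.05,0,0,0,-1]]])

```text
t: 5.75
tcp_pos: [0.4435, 0.024, 0.0171]
tool_rot: [3.141, 0.0, 1.571]
contact_force: [-1.0, -0.0, -2.5]
gripper_width: 0.0425
grasp_force: 53.7
```

servo_tool(commands=[[[0,0,0,0,0,0,1],[0,0,0,0,0,0,1],[0,0,0,0,0,0,1],[0,0,0,0,0,0,1],[0,0,-0.4,0,0,0,1],[0,0,-0.8,0,0,0,1],[0,0,-1,0,0,0,1],[0,0,-1,0,0,0,1]]])

```text
t: 6.75
tcp_pos: [0.4447, 0.0241, 0.098]
tool_rot: [3.138, -0.0, 1.571]
contact_force: [0.5, -0.3, -0.6]
gripper_width: 0.0853
grasp_force: 0.0
```

servo_tool(commands=[[[-0.05,0.45,-0.1,0,0,0,0.5],[-0.1,0.9,-0.1,0,0,0,0.5]]])

```text
t: 7.0
tcp_pos: [0.5158, 0.0159, 0.1044]
tool_rot: [-3.141, -0.0, 1.571]
contact_force: [1.0, -0.3, 0.1]
gripper_width: 0.0641
grasp_force: 0.0
```

servo_tool(commands=[[[-0.05,0.45,0,0,0,0,0.5],[-0.1,0.9,0,0,0,0,0.5]]])

```text
t: 7.25
tcp_pos: [0.5877, 0.0078, 0.1033]
tool_rot: [-3.139, 0.0, 1.571]
contact_force: [0.3, -0.9, 0.2]
gripper_width: 0.0641
grasp_force: 0.0
```

servo_tool(commands=[[[-0.05,0.45,0,0,0,0,0.5],[-0.05,0.79,0,0,0,0,0.5],[-0.05,0.79,0,0,0,0,0.5],[-0.05,0.79,0,0,0,0,0.5]]])

```text
t: 7.75
tcp_pos: [0.6488, 0.004, 0.1035]
tool_rot: [-3.138, -0.0, 1.571]
contact_force: [-0.1, 0.8, -0.3]
gripper_width: 0.064
grasp_force: 0.0
```

Run:
```python
from h import *
s=st(); im=arm.snapshot("wrist"); M=PW(s); np.save("w3.npy",M); cv2.imwrite("pics/w3.png",im)
q=M@[.651,.004,.045,1]; print(q[:2]/q[2])
```

```text
7.75 [0.6488 0.004  0.1035] [-3.138 -0.     1.571] w 0.064 F [-0.1  0.8 -0.3] 0.0
[328.16314087 258.84837511]
```

View pics/w3.png

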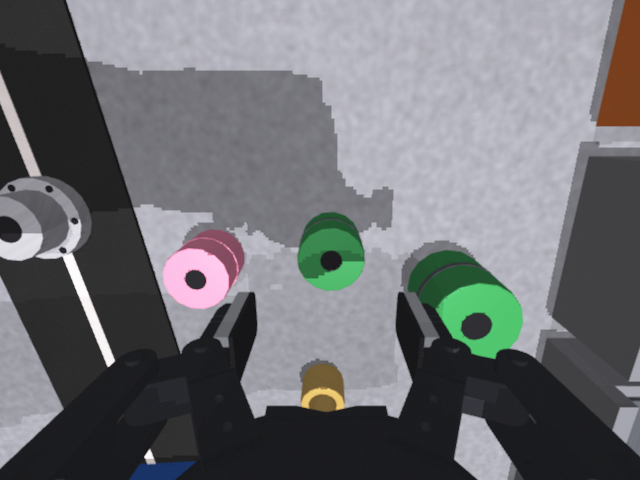

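The coupling's centre is at (331,261), as predicted, and the flange stands on the mat. I'll grasp the coupling now.

servo_tool(commands=[[[0,0.02,0.4,0,0,0,0.5],[0,0.04,0.75,0,0,0,0.5],[0,0.04,0.75,0,0,0,0.5]]])

```text
t: 8.18
tcp_pos: [0.6502, 0.0041, 0.0427]
tool_rot: [-3.135, 0.0, 1.571]
contact_force: [-0.4, -0.0, 0.3]
gripper_width: 0.064
grasp_force: 0.0
```

servo_tool(commands=[[[0,0,0.3,0,0,0,0.5],[0,0,0.42,0,0,0,0.5],[0,0,0.42,0,0,0,0.5],[0,0,0.42,0,0,0,-1],[0,0,0.42,0,0,0,-1],[0,0,0.42,0,0,0,-1],[0,0,0.42,0,0,0,-1],[0,0,0.42,0,0,0,-1],[0,0,0.42,0,0,0,-1]]])

```text
t: 9.3
tcp_pos: [0.6543, 0.004, 0.0127]
tool_rot: [3.14, -0.0, 1.571]
contact_force: [-1.4, -0.1, 6.2]
gripper_width: 0.0426
grasp_force: 51.7
```

servo_tool(commands=[[[0,0,0,0,0,0,-1],[0,0,-0.5,0,0,0,-1],[0,0,-1,0,0,0,-1],[0,0,-1,0,0,0,-1],[0,0,-1,0,0,0,-1]]])

```text
t: 9.93
tcp_pos: [0.6529, 0.004, 0.09]
tool_rot: [-3.14, 0.0, 1.571]
contact_force: [-0.5, 0.4, -4.0]
gripper_width: 0.0431
grasp_force: 52.2
```

servo_tool(commands=[[[-0.27,-0.39,0,0,0,0,-1],[-0.54,-0.78,0,0,0,0,-1]]])

```text
t: 10.18
tcp_pos: [0.5889, -0.0393, 0.0885]
tool_rot: [-3.137, -0.0, 1.572]
contact_force: [-0.0, -0.5, -2.4]
gripper_width: 0.0429
grasp_force: 52.2
```

servo_tool(commands=[[[-0.27,-0.39,0,0,0,0,-1],[-0.54,-0.78,0,0,0,0,-1]]])

```text
t: 10.42
tcp_pos: [0.526, -0.0827, 0.089]
tool_rot: [-3.137, -0.001, 1.571]
contact_force: [-0.4, -0.8, -2.8]
gripper_width: 0.0426
grasp_force: 52.2
```

servo_tool(commands=[[[-0.27,-0.39,0,0,0,0,-1],[-0.54,-0.78,0,0,0,0,-1],[-0.54,-0.78,0,0,0,0,-1],[-0.54,-0.78,0,0,0,0,-1],[-0.54,-0.78,0,0,0,0,-1]]])

```text
t: 11.05
tcp_pos: [0.4673, -0.1252, 0.0908]
tool_rot: [-3.141, -0.0, 1.572]
contact_force: [0.7, -0.3, -3.7]
gripper_width: 0.0429
grasp_force: 52.5
```

servo_tool(commands=[[[0,0,0.5,0,0,0,-1],[0,0,0.8,0,0,0,-1],[0,0,0.9,0,0,0,-1],[0,0,0.91,0,0,0,-1],[0,0,0.92,0,0,0,-1],[0,0,0.92,0,0,0,-1]]])

```text
t: 11.8
tcp_pos: [0.4675, -0.1258, 0.0186]
tool_rot: [3.14, 0.0, 1.571]
contact_force: [0.7, 0.4, -3.0]
gripper_width: 0.0425
grasp_force: 52.5
```

servo_tool(commands=[[[0,0,0.015,0,0,0,-1],[0,0,0.03,0,0,0,-1],[0,0,0.03,0,0,0,-1]]])

```text
t: 12.18
tcp_pos: [0.4668, -0.1257, 0.0157]
tool_rot: [3.141, 0.0, 1.571]
contact_force: [-0.6, 0.7, 0.4]
gripper_width: 0.0432
grasp_force: 53.0
```

servo_tool(commands=[[[0,0,0,0,0,0,1],[0,0,0,0,0,0,1],[0,0,0,0,0,0,1],[0,0,0,0,0,0,1],[0,0,-0.4,0,0,0,1],[0,0,-0.8,0,0,0,1],[0,0,-1,0,0,0,1],[0,0,-1,0,0,0,1]]])

```text
t: 13.18
tcp_pos: [0.4678, -0.1259, 0.0965]
tool_rot: [3.139, 0.001, 1.571]
contact_force: [-0.4, 0.3, -0.5]
gripper_width: 0.0853
grasp_force: 0.0
```

servo_tool(commands=[[[-0.23,0.35,-0.1,0,0,0,1],[-0.47,0.71,-0.1,0,0,0,1]]])

```text
t: 13.42
tcp_pos: [0.5236, -0.1633, 0.1028]
tool_rot: [-3.141, -0.0, 1.571]
contact_force: [-0.3, 0.4, 0.0]
gripper_width: 0.0855
grasp_force: 0.0
```

servo_tool(commands=[[[-0.23,0.35,0,0,0,0,1],[-0.47,0.71,0,0,0,0,1]]])

```text
t: 13.68
tcp_pos: [0.5802, -0.2011, 0.1017]
tool_rot: [-3.139, -0.001, 1.571]
contact_force: [0.0, 0.4, -0.6]
gripper_width: 0.0855
grasp_force: 0.0
```

servo_tool(commands=[[[-0.23,0.35,0,0,0,0,1],[-0.47,0.71,0,0,0,0,1],[-0.47,0.71,0,0,0,0,1],[-0.47,0.71,0,0,0,0,1]]])

```text
t: 14.18
tcp_pos: [0.6356, -0.2378, 0.1017]
tool_rot: [-3.138, -0.001, 1.571]
contact_force: [1.1, 0.6, 0.3]
gripper_width: 0.0852
grasp_force: 0.0
```

Run:
```python
from h import *
s=st(); im=arm.snapshot("wrist"); M=PW(s); np.save("w4.npy",M); cv2.imwrite("pics/w4.png",im)
q=M@[.637,-.2385,.04,1]; print(q[:2]/q[2])
```

```text
14.18 [ 0.6356 -0.2378  0.1017] [-3.138e+00 -1.000e-03  1.571e+00] w 0.0852 F [1.1 0.6 0.3] 0.0
[326.90310682 258.21652449]
```

View pics/w4.png

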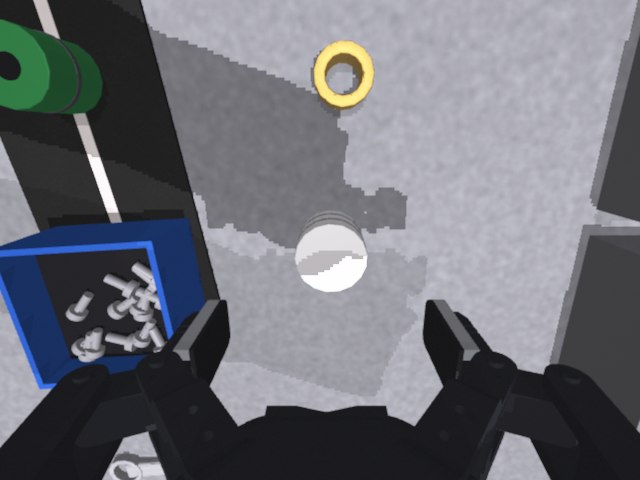

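The roller top is at (331,257), 2 mm further in x than aimed. The bush top is at (344,74). The coupling stands on the mat next to the blue bin.

servo_tool(commands=[[[0,0.02,0.4,0,0,0,1],[-0.01,0.03,0.75,0,0,0,1],[-0.01,0.03,0.75,0,0,0,1]]])

```text
t: 14.6
tcp_pos: [0.6361, -0.2377, 0.0408]
tool_rot: [-3.135, -0.002, 1.571]
contact_force: [-0.7, 0.4, 0.8]
gripper_width: 0.085
grasp_force: 0.0
```

servo_tool(commands=[[[0,0,0.3,0,0,0,1],[0,0,0.4,0,0,0,1],[0,0,0.4,0,0,0,1],[0,0,0.4,0,0,0,-1],[0,0,0.4,0,0,0,-1],[0,0,0.4,0,0,0,-1],[0,0,0.4,0,0,0,-1],[0,0,0.4,0,0,0,-1],[0,0,0.4,0,0,0,-1]]], squeeze=35)

```text
t: 15.72
tcp_pos: [0.6402, -0.2395, 0.0125]
tool_rot: [3.14, 0.001, 1.571]
contact_force: [0.4, 0.4, 5.6]
gripper_width: 0.047
grasp_force: 36.5
```

servo_tool(commands=[[[0,0,0,0,0,0,-1],[0,0,-0.5,0,0,0,-1],[0,0,-1,0,0,0,-1],[0,0,-1,0,0,0,-1]]])

```text
t: 16.23
tcp_pos: [0.6421, -0.2402, 0.0951]
tool_rot: [3.135, 0.002, 1.571]
contact_force: [-0.2, -0.4, -2.6]
gripper_width: 0.0466
grasp_force: 36.4
```

servo_tool(commands=[[[0.43,-0.22,0,0,0,0,-1],[0.86,-0.45,0,0,0,0,-1]]])

```text
t: 16.48
tcp_pos: [0.602, -0.1696, 0.0896]
tool_rot: [-3.139, -0.001, 1.57]
contact_force: [0.6, 0.5, -1.0]
gripper_width: 0.0469
grasp_force: 36.5
```

servo_tool(commands=[[[0.43,-0.22,0,0,0,0,-1],[0.86,-0.45,0,0,0,0,-1]]])

```text
t: 16.73
tcp_pos: [0.5656, -0.1004, 0.0897]
tool_rot: [-3.139, -0.001, 1.571]
contact_force: [0.6, 0.6, -1.0]
gripper_width: 0.0468
grasp_force: 36.5
```

servo_tool(commands=[[[0.43,-0.22,0,0,0,0,-1],[0.86,-0.45,0,0,0,0,-1]]])

```text
t: 16.98
tcp_pos: [0.5296, -0.0316, 0.0899]
tool_rot: [-3.139, -0.0, 1.571]
contact_force: [0.6, -0.1, -0.1]
gripper_width: 0.047
grasp_force: 36.5
```

servo_tool(commands=[[[0.43,-0.22,0,0,0,0,-1],[0.86,-0.45,0,0,0,0,-1]]])

```text
t: 17.23
tcp_pos: [0.4937, 0.037, 0.09]
tool_rot: [-3.139, -0.0, 1.571]
contact_force: [0.6, -0.0, -1.1]
gripper_width: 0.047
grasp_force: 36.5
```

servo_tool(commands=[[[0.43,-0.22,0,0,0,0,-1],[0.86,-0.45,0,0,0,0,-1],[0.86,-0.45,0,0,0,0,-1],[0.86,-0.45,0,0,0,0,-1]]])

```text
t: 17.73
tcp_pos: [0.459, 0.1045, 0.0906]
tool_rot: [-3.141, 0.001, 1.571]
contact_force: [-0.6, -0.6, -1.8]
gripper_width: 0.0471
grasp_force: 36.5
```

Remaining: dx −.035, dy +.068.

servo_tool(commands=[[[0.43,-0.22,0,0,0,0,-1],[0.85,-0.43,0,0,0,0,-1],[0.85,-0.43,0,0,0,0,-1],[0.85,-0.43,0,0,0,0,-1]]])

```text
t: 18.23
tcp_pos: [0.4256, 0.172, 0.0911]
tool_rot: [3.141, 0.001, 1.57]
contact_force: [0.3, 0.2, -1.1]
gripper_width: 0.0471
grasp_force: 36.5
```

servo_tool(commands=[[[0,0,0.5,0,0,0,-1],[0,0,0.8,0,0,0,-1],[0,0,0.9,0,0,0,-1],[0,0,0.92,0,0,0,-1],[0,0,0.93,0,0,0,-1],[0,0,0.93,0,0,0,-1]]])

```text
t: 18.98
tcp_pos: [0.4258, 0.173, 0.0177]
tool_rot: [3.14, -0.001, 1.571]
contact_force: [0.1, 0.8, -0.6]
gripper_width: 0.0474
grasp_force: 36.5
```

Run:
```python
from h import *
print("bush",plane(np.load("w4.npy"),(344,74),.03),"roller",plane(np.load("w4.npy"),(331,257),.04),"green",plane(np.load("w3.npy"),(331,261),.045))
st()
```

```text
bush [ 0.64682999 -0.12727812] roller [ 0.63968197 -0.23764319] green [0.65284009 0.00251221]
18.98 [0.4258 0.173  0.0177] [ 3.140e+00 -1.000e-03  1.571e+00] w 0.0474 F [ 0.1  0.8 -0.6] 36.5
```

servo_tool(commands=[[[0,0,0.015,0,0,0,-1],[0,0,0.03,0,0,0,-1],[0,0,0.03,0,0,0,-1]]])

```text
t: 19.35
tcp_pos: [0.4254, 0.173, 0.0154]
tool_rot: [3.14, -0.0, 1.571]
contact_force: [-1.9, -0.8, 7.4]
gripper_width: 0.0472
grasp_force: 37.4
```

servo_tool(commands=[[[0,0,0,0,0,0,1],[0,0,0,0,0,0,1],[0,0,0,0,0,0,1],[0,0,0,0,0,0,1],[0,0,-0.4,0,0,0,1],[0,0,-0.8,0,0,0,1],[0,0,-1,0,0,0,1],[0,0,-1,0,0,0,1]]])

```text
t: 20.35
tcp_pos: [0.4261, 0.1733, 0.0956]
tool_rot: [3.139, -0.001, 1.571]
contact_force: [0.2, -0.0, 0.1]
gripper_width: 0.0856
grasp_force: 0.0
```

servo_tool(commands=[[[0.13,0.47,-0.1,0,0,0,1],[0.27,0.95,-0.1,0,0,0,1]]])

```text
t: 20.6
tcp_pos: [0.5013, 0.1945, 0.1019]
tool_rot: [-3.141, 0.0, 1.571]
contact_force: [-0.1, 0.2, -0.1]
gripper_width: 0.0855
grasp_force: 0.0
```

servo_tool(commands=[[[0.13,0.47,0,0,0,0,1],[0.27,0.95,0,0,0,0,1]]])

```text
t: 20.85
tcp_pos: [0.5773, 0.216, 0.1008]
tool_rot: [-3.139, 0.001, 1.571]
contact_force: [1.0, 0.0, 0.8]
gripper_width: 0.0854
grasp_force: 0.0
```

servo_tool(commands=[[[0.13,0.47,0,0,0,0,0.5],[0.27,0.95,0,0,0,0,0.5],[0.27,0.95,0,0,0,0,0.5],[0.27,0.95,0,0,0,0,0.5]]])

```text
t: 21.35
tcp_pos: [0.6516, 0.2371, 0.1007]
tool_rot: [-3.138, 0.001, 1.571]
contact_force: [0.9, -1.1, -0.6]
gripper_width: 0.0642
grasp_force: 0.0
```

Run:
```python
from h import *
s=st(); im=arm.snapshot("wrist"); M=PW(s); np.save("w5.npy",M); cv2.imwrite("pics/w5.png",im)
q=M@[.654,.2375,.034,1]; print(q[:2]/q[2])
```

```text
21.35 [0.6516 0.2371 0.1007] [-3.138e+00  1.000e-03  1.571e+00] w 0.0642 F [ 0.9 -1.1 -0.6] 0.0
[328.52306131 253.672289  ]
```

View pics/w5.png

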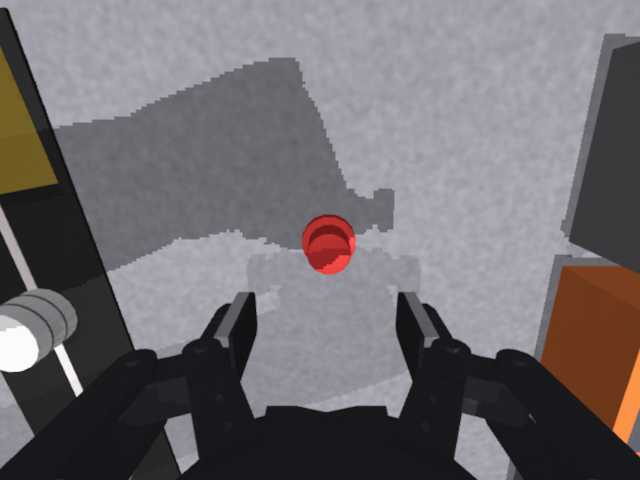

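The knob top is at (329,253), on target, and the roller stands on the mat line.

servo_tool(commands=[[[0,0.02,0.4,0,0,0,0.5],[0,0.03,0.7,0,0,0,0.5],[0,0.03,0.7,0,0,0,0.5]]])

```text
t: 21.78
tcp_pos: [0.6521, 0.2365, 0.0443]
tool_rot: [-3.136, 0.002, 1.571]
contact_force: [-0.4, 0.4, 0.7]
gripper_width: 0.0637
grasp_force: 0.0
```

servo_tool(commands=[[[0,0,0.3,0,0,0,0.5],[0,0,0.37,0,0,0,0.5],[0,0,0.37,0,0,0,0.5],[0,0,0.37,0,0,0,-1],[0,0,0.37,0,0,0,-1],[0,0,0.37,0,0,0,-1],[0,0,0.37,0,0,0,-1],[0,0,0.37,0,0,0,-1],[0,0,0.37,0,0,0,-1],[0,0,0.37,0,0,0,-1]]], squeeze=25)

```text
t: 23.02
tcp_pos: [0.6561, 0.2379, 0.0181]
tool_rot: [3.14, -0.001, 1.571]
contact_force: [-0.4, -0.1, 6.3]
gripper_width: 0.0291
grasp_force: 24.9
```

servo_tool(commands=[[[0,0,0,0,0,0,-1],[0,0,-0.5,0,0,0,-1],[0,0,-1,0,0,0,-1],[0,0,-1,0,0,0,-1]]])

```text
t: 23.52
tcp_pos: [0.6582, 0.2386, 0.101]
tool_rot: [3.134, -0.003, 1.571]
contact_force: [-0.5, 0.8, -0.9]
gripper_width: 0.0288
grasp_force: 24.9
```

servo_tool(commands=[[[-0.45,-0.23,-0.4,0,0,0,-1],[-0.91,-0.47,-0.4,0,0,0,-1]]])

```text
t: 23.78
tcp_pos: [0.6187, 0.1647, 0.1301]
tool_rot: [3.138, -0.001, 1.572]
contact_force: [0.0, 0.6, -0.5]
gripper_width: 0.0287
grasp_force: 24.9
```

servo_tool(commands=[[[-0.45,-0.23,0,0,0,0,-1],[-0.91,-0.47,0,0,0,0,-1]]])

```text
t: 24.02
tcp_pos: [0.5788, 0.0908, 0.1277]
tool_rot: [-3.14, 0.0, 1.571]
contact_force: [0.5, 0.1, 0.6]
gripper_width: 0.0295
grasp_force: 24.9
```

servo_tool(commands=[[[-0.45,-0.23,0,0,0,0,-1],[-0.91,-0.47,0,0,0,0,-1]]])

```text
t: 24.28
tcp_pos: [0.5411, 0.0181, 0.1277]
tool_rot: [-3.14, 0.0, 1.571]
contact_force: [0.3, -0.2, -0.7]
gripper_width: 0.0287
grasp_force: 24.9
```

servo_tool(commands=[[[-0.45,-0.23,0,0,0,0,-1],[-0.91,-0.47,0,0,0,0,-1],[-0.91,-0.47,0,0,0,0,-1],[-0.91,-0.47,0,0,0,0,-1]]])

```text
t: 24.78
tcp_pos: [0.5049, -0.0534, 0.1283]
tool_rot: [-3.141, -0.001, 1.57]
contact_force: [0.1, 0.0, -0.4]
gripper_width: 0.0284
grasp_force: 24.9
```

Run:
```python
from h import *
s=st(); im=arm.snapshot("wrist"); M=PW(s); np.save("w6.npy",M); cv2.imwrite("pics/w6.png",im)
q=M@[.467,-.127,.048,1]; print(q[:2]/q[2])
```

```text
24.77 [ 0.5049 -0.0534  0.1283] [-3.141e+00 -1.000e-03  1.570e+00] w 0.0284 F [ 0.1  0.  -0.4] 24.9
[275.87339584 337.41462672]
```

View pics/w6.png

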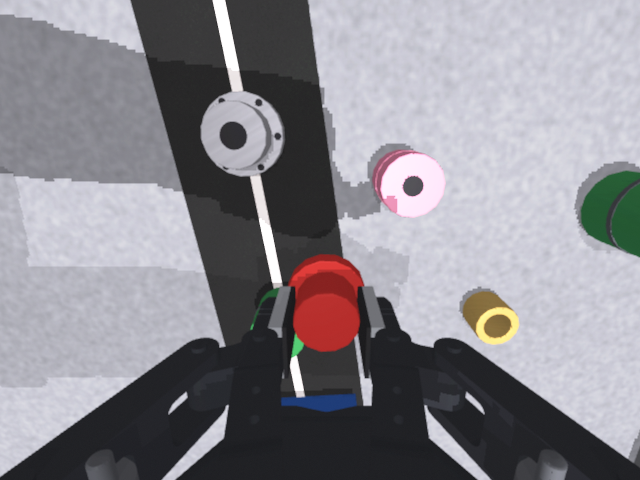

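The knob is held upright with its top at (327,320). The flange hub is at (233,135), and the coupling is partly hidden. I'll take one composite from the fixed cameras for the standing parts.

Run:
```python
from h import *
print("flange",plane(np.load("w6.npy"),(233,135),.039),"knob",plane(np.load("w6.npy"),(327,320),.1283-.018+.034))
a=arm.snapshot("scene"); b=arm.snapshot("side"); cv2.imwrite("pics/s7.png",a); cv2.imwrite("pics/d7.png",b)
A=cv2.resize(a[180:270,200:465],None,fx=3,fy=3,interpolation=cv2.INTER_CUBIC)
B=cv2.resize(b[200:310,290:410],None,fx=3,fy=3,interpolation=cv2.INTER_CUBIC)
C=np.zeros((270+330,800,3),np.uint8); C[:270,:795]=A; C[270:,:360]=B
cv2.imwrite("pics/c7.png",C)
```

```text
flange [0.44396725 0.02275194] knob [ 0.50630771 -0.05298376]
```

View pics/c7.png

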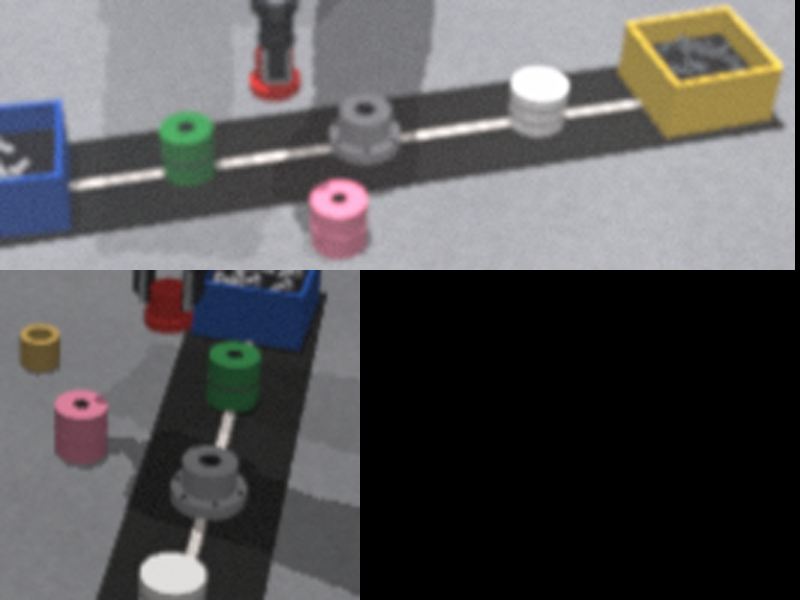

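Coupling, flange and roller all stand on the line: coupling top at (187,128) in the upper crop and (235,355) in the lower, flange top at (365,108) / (210,461), roller top at (539,84) / (173,573).

Run:
```python
from h import *
for n,a,b in (("c",(187,128),(235,355)),("f",(365,108),(210,461)),("r",(539,84),(173,573))):
    a=np.array(a)/3+[200,180]; b=(np.array(b)-[0,270])/3+[290,200]; print(n,np.round(tri(a,b),4))
```

```text
c [ 0.4653 -0.1255  0.0463]
f [0.4416 0.0228 0.0381]
r [0.4239 0.1734 0.0412]
```

servo_tool(commands=[[[-0.45,-0.24,0,0,0,0,-1],[-0.91,-0.49,0,0,0,0,-1],[-0.91,-0.49,0,0,0,0,-1],[-0.91,-0.49,0,0,0,0,-1],[-0.91,-0.49,0.3,0,0,0,-1],[-0.91,-0.49,0.6,0,0,0,-1],[-0.91,-0.49,0.7,0,0,0,-1],[-0.91,-0.49,0.7,0,0,0,-1],[-0.91,-0.49,0.7,0,0,0,-1]]])

```text
t: 26.05
tcp_pos: [0.4668, -0.1263, 0.0737]
tool_rot: [3.14, 0.0, 1.571]
contact_force: [-0.4, 1.0, 0.3]
gripper_width: 0.0288
grasp_force: 24.9
```

servo_tool(commands=[[[0,0,0.03,0,0,0,-1],[0,0,0.06,0,0,0,-1],[0,0,0.09,0,0,0,-1],[0,0,0.09,0,0,0,-1],[0,0,0.09,0,0,0,-1]]])

```text
t: 26.68
tcp_pos: [0.4659, -0.1265, 0.0661]
tool_rot: [3.141, 0.0, 1.571]
contact_force: [-1.4, 0.4, 4.8]
gripper_width: 0.0286
grasp_force: 25.3
```

servo_tool(commands=[[[0,0,0,0,0,0,0.3],[0,0,0,0,0,0,0.5],[0,0,0,0,0,0,0.5],[0,0,0,0,0,0,0.5],[0,0,-0.3,0,0,0,0.5],[0,0,-0.7,0,0,0,0.5],[0,0,-0.7,0,0,0,0.5]]])

```text
t: 27.55
tcp_pos: [0.4679, -0.127, 0.1239]
tool_rot: [3.137, 0.001, 1.571]
contact_force: [-0.3, 0.1, -0.3]
gripper_width: 0.0641
grasp_force: 0.0
```

servo_tool(commands=[[[0,0.37,0,0,0,0,0.5],[0,0.75,0,0,0,0,0.5]]])

```text
t: 27.8
tcp_pos: [0.5257, -0.1263, 0.121]
tool_rot: [-3.141, -0.0, 1.57]
contact_force: [0.0, -0.5, -0.1]
gripper_width: 0.0639
grasp_force: 0.0
```

servo_tool(commands=[[[0,0.37,0,0,0,0,0.5],[0,0.75,0.1,0,0,0,0.5]]])

```text
t: 28.05
tcp_pos: [0.5867, -0.1264, 0.113]
tool_rot: [-3.141, 0.0, 1.571]
contact_force: [1.1, 0.4, -0.7]
gripper_width: 0.0641
grasp_force: 0.0
```

servo_tool(commands=[[[0,0.37,0.2,0,0,0,0.5],[0,0.75,0.3,0,0,0,0.5],[0,0.75,0.3,0,0,0,0.5],[0,0.75,0.3,0,0,0,0.5]]])

```text
t: 28.55
tcp_pos: [0.6445, -0.1262, 0.0887]
tool_rot: [-3.139, -0.0, 1.571]
contact_force: [1.1, -0.1, -0.7]
gripper_width: 0.0639
grasp_force: 0.0
```

Run:
```python
from h import *
s=st(); im=arm.snapshot("wrist"); M=PW(s); np.save("w8.npy",M); cv2.imwrite("pics/w8.png",im)
q=M@[.647,-.1273,.03,1]; print(q[:2]/q[2])
```

```text
28.55 [ 0.6445 -0.1262  0.0887] [-3.139 -0.     1.571] w 0.0639 F [ 1.1 -0.1 -0.7] 0.0
[328.59817771 260.33739254]
```

View pics/w8.png

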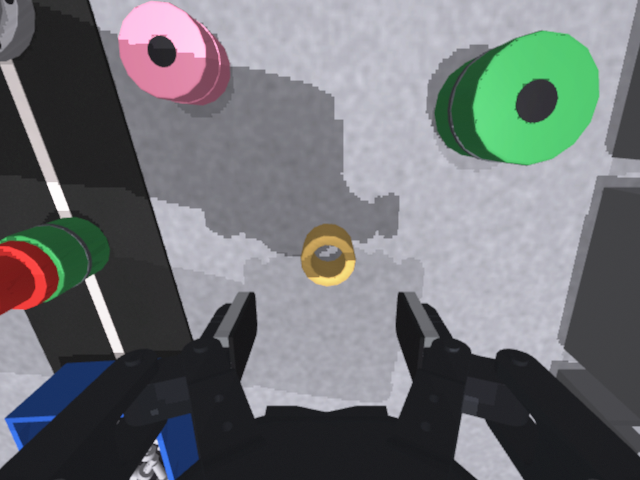

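The bush top is at (328,258), on target, and the knob sits centred on the coupling.

servo_tool(commands=[[[0,0.02,0.4,0,0,0,0.5],[-0.01,0.02,0.8,0,0,0,0.5],[-0.01,0.02,0.96,0,0,0,0.5],[-0.01,0.02,0.96,0,0,0,0.5]]])

```text
t: 29.1
tcp_pos: [0.6462, -0.1271, 0.0125]
tool_rot: [-3.14, -0.0, 1.571]
contact_force: [-0.0, -0.0, -0.3]
gripper_width: 0.0644
grasp_force: 0.0
```

servo_tool(commands=[[[0,0,0,0,0,0,-1],[0,0,0,0,0,0,-1],[0,0,0,0,0,0,-1],[0,0,0,0,0,0,-1],[0,0,0,0,0,0,-1],[0,0,0,0,0,0,-1]]], squeeze=35)

```text
t: 29.85
tcp_pos: [0.6485, -0.1275, 0.0149]
tool_rot: [3.139, 0.001, 1.571]
contact_force: [-1.6, -0.4, 6.0]
gripper_width: 0.0353
grasp_force: 34.7
```

servo_tool(commands=[[[0,0,-0.5,0,0,0,-1],[0,0,-1,0,0,0,-1],[0,0,-1,0,0,0,-1]]])

```text
t: 30.22
tcp_pos: [0.6508, -0.1278, 0.0973]
tool_rot: [3.133, 0.002, 1.571]
contact_force: [0.6, 0.4, -1.4]
gripper_width: 0.035
grasp_force: 35.5
```

servo_tool(commands=[[[0.31,-0.42,-0.3,0,0,0,-1],[0.62,-0.85,-0.3,0,0,0,-1]]])

```text
t: 30.48
tcp_pos: [0.5798, -0.0773, 0.1175]
tool_rot: [3.139, 0.0, 1.57]
contact_force: [-0.1, -0.7, -0.8]
gripper_width: 0.0351
grasp_force: 35.6
```

servo_tool(commands=[[[0.31,-0.42,0,0,0,0,-1],[0.62,-0.85,0,0,0,0,-1]]])

```text
t: 30.72
tcp_pos: [0.5096, -0.0272, 0.116]
tool_rot: [-3.14, -0.0, 1.571]
contact_force: [-0.5, 0.9, -1.1]
gripper_width: 0.0349
grasp_force: 35.5
```

servo_tool(commands=[[[0.31,-0.42,0,0,0,0,-1],[0.62,-0.85,0,0,0,0,-1],[0.62,-0.85,0,0,0,0,-1],[0.62,-0.85,0,0,0,0,-1],[0.62,-0.85,0,0,0,0,-1]]])

```text
t: 31.35
tcp_pos: [0.4446, 0.0212, 0.1169]
tool_rot: [3.141, 0.0, 1.57]
contact_force: [0.2, -0.5, -0.9]
gripper_width: 0.0351
grasp_force: 35.5
```

servo_tool(commands=[[[0.02,-0.01,0.3,0,0,0,-1],[0.02,-0.01,0.6,0,0,0,-1],[0.02,-0.01,0.7,0,0,0,-1],[0.02,-0.01,0.7,0,0,0,-1],[0.02,-0.01,0.7,0,0,0,-1]]])

```text
t: 31.98
tcp_pos: [0.4436, 0.0231, 0.0616]
tool_rot: [3.14, -0.0, 1.571]
contact_force: [-0.3, 0.2, -1.2]
gripper_width: 0.0351
grasp_force: 35.5
```

servo_tool(commands=[[[0,0,0.03,0,0,0,-1],[0,0,0.06,0,0,0,-1],[0,0,0.08,0,0,0,-1],[0,0,0.08,0,0,0,-1],[0,0,0.08,0,0,0,-1]]])

```text
t: 32.6
tcp_pos: [0.4426, 0.0232, 0.0545]
tool_rot: [3.142, 0.0, 1.571]
contact_force: [-0.2, -0.4, -0.7]
gripper_width: 0.035
grasp_force: 35.5
```

servo_tool(commands=[[[0,0.01,0.01,0,0,0,-1],[0,0.01,0.02,0,0,0,-1],[0,0.01,0.03,0,0,0,-1],[0,0.01,0.03,0,0,0,-1]]])

```text
t: 33.1
tcp_pos: [0.4434, 0.0232, 0.0537]
tool_rot: [3.141, -0.0, 1.571]
contact_force: [-4.8, -0.3, 16.3]
gripper_width: 0.0353
grasp_force: 36.9
```

Seated (16 N). I'll ease up slightly, release, raise and check.

servo_tool(commands=[[[0,0,-0.01,0,0,0,-1],[0,0,-0.01,0,0,0,0.3],[0,0,-0.01,0,0,0,0.5],[0,0,-0.01,0,0,0,0.5],[0,0,-0.01,0,0,0,0.5],[0,0,-0.4,0,0,0,0.5],[0,0,-0.8,0,0,0,0.5],[0,0,-1,0,0,0,0.5],[0,0,-1,0,0,0,0.5]]])

```text
t: 34.22
tcp_pos: [0.4446, 0.0233, 0.1331]
tool_rot: [3.139, -0.0, 1.571]
contact_force: [0.6, 0.2, -0.7]
gripper_width: 0.0639
grasp_force: 0.0
```

servo_tool(commands=[[[0,-0.4,-0.5,0,0,0,0.5],[0,-0.6,-1,0,0,0,0.5],[0,-0.6,-1,0,0,0,0.5],[0,-0.6,-1,0,0,0,0.5]]])

```text
t: 34.72
tcp_pos: [0.3952, 0.0232, 0.2111]
tool_rot: [-3.141, 0.0, 1.571]
contact_force: [-0.0, -0.1, -0.2]
gripper_width: 0.0638
grasp_force: 0.0
```

Run:
```python
from h import *
s=st(); w=arm.snapshot("wrist"); a=arm.snapshot("scene"); b=arm.snapshot("side")
np.save("w9.npy",PW(s)); cv2.imwrite("pics/w9.png",w)
A=cv2.resize(a[175:265,200:465],None,fx=3,fy=3,interpolation=cv2.INTER_CUBIC)
B=cv2.resize(b[200:310,290:410],None,fx=3,fy=3,interpolation=cv2.INTER_CUBIC)
C=np.zeros((600,800,3),np.uint8); C[:270,:795]=A; C[270:,:360]=B; C[270:,360:]=cv2.resize(w,(440,330))
cv2.imwrite("pics/c9.png",C)
```

```text
34.73 [0.3952 0.0232 0.2111] [-3.141  0.     1.571] w 0.0638 F [-0.  -0.1 -0.2] 0.0
```

View pics/c9.png

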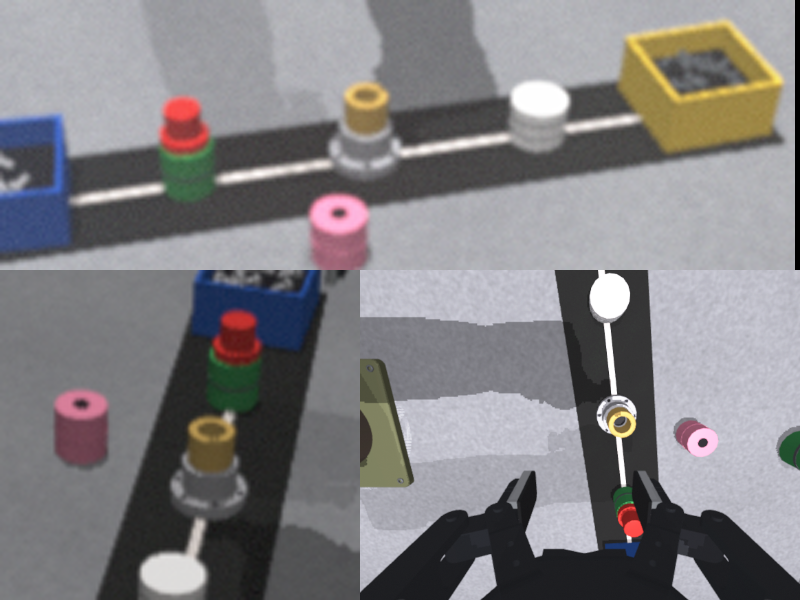

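All three views show everything upright. The knob is centred on the coupling (184,110 over 188,175), the bush on the flange (366,95 over 365,150), and the roller is at (539,105). I'm handing it in.

```bash
python3 -c "
from station import arm
print(arm.finish_job())"
```

```text
the job is handed in; nothing more can be done
None
```

I set out the drive kit on the white line, with the brass bush on the flange and the red knob stem up on the coupling, and handed the job in at about 35 s; the last pictures showed every part upright and centred, but the hand-in returned no verdict.

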